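# Slide the serving board out over the slab edge

## Robot

A 6-joint arm with a two-finger parallel gripper is mounted at the origin on the work surface. World frame = base frame: x ahead of the robot, y to its left, z up, the work surface at z = 0. Lengths are in mm, angles in rad, forces in N, time in s.
With the tool pointing down it reaches from about 275 to 1000 mm from the base axis. Payload 8.4 kg.
Tool frame: the origin (TCP) lies midway between the tips of the shut fingers; the grasp point (between the pads) lies 19 mm behind it; z points along the fingers, y is the line along which they close (so a half turn about z gives the same grasp; the last joint's range is limited). The gripper opens to 85 mm and grips with 20 to 120 N. Pads are 22 mm wide; open, the fingers measure 114 mm over their backs; the gripper's body (76 mm by 85 mm) begins 54 mm behind the grasp point. The pads swing forward as they close: fully open they stand 13 mm farther back than shut.
Start: joints at [-1.228, 0.353, 1.633, -0, 1.155, -0.002], TCP at [211.254, -588.217, 194.481] pointing down, gripper open.
Joint ranges: [-2.63, 2.63], [-0.92, 2.1], [0.06, 2.66], [-1.3, 4.44], [0, 2.69], [-3.02, 3.02]. Speed limits (rad/s): [2.22, 2.22, 2.79, 3.14, 3.14, 3.14].

## Interface

Orientations are given as [roll, pitch, yaw] about the fixed x, y, z axes, in that order (R = Rz(yaw) Ry(pitch) Rx(roll)).
In Python, from rig import telemetry, optics, r gives the robot as it stands.
- The arm moves only by the tool play_rows, never from a script. Its arguments are lists of equal length, an entry for each row: "dp": the shift along the tool's x, y, z in units of 40 mm (1.0 is 40 mm), a list of three; "rot": the turn, a rotation vector about the tool's x, y, z in units of 6 degrees (1.0 is 6 degrees), a list of three. In form: {"dp": [[tx, ty, tz], ...], "rot": [[ax, ay, az], ...]}. A call has 1 to 5 rows; each row is the pose to reach, as a shift and turn from the pose commanded when the call began, along the tool's axes at that moment; what a row does not reach only later rows make up. A row lasts 1/12 s, in which the tool goes at most 41.7 mm and 7.16 degrees, less where a joint would pass 70% of its speed; a pose out of reach is approached as far as the arm can. A call with a gripper value outside its range is refused whole. "fingers" is the opening, from 0 (shut) to 1 (fully open), set as the call begins (left out, the last holds). The fingers move at their own pace and stop on an object; "grip_force" is the grip in N (left out, the last holds). Time passes only in rows, so rows that repeat a pose let the fingers close. It gives the time, the measured TCP pose, the force, the opening and the grip force at its end, in the units of the state.
- telemetry.sense(): the state, without advancing time (a new reading comes with each control period).
- optics.grab_frame(name): name is "scene" or "top" or "wrist"; returns a dict with "color" (420x560x3 uint8, red, green, blue), "mtx" (3x3 intrinsics, pixels), "R" (3x3) and "t" (3): a world point X has camera coordinates R X + t; the wrist camera has in their place "mount" (4x4, takes a point from camera to tool coordinates, whose origin is the TCP and whose axes are the flange's). Camera axes: x right, y down, z forward; pixel columns grow to the right and rows downward; lengths in mm; the calibration is good to about 2 mm. The wrist camera is an equidistant fisheye: a pixel r from the principal point sees the ray r / f radians off the axis. A picture is of the moment at which its call begins: read the wrist's pose just before it. There is no depth.
- r.sign_off(): hands the job in; it is judged then, once.
The state is a dict: "clock": time; "qpos": joint angles; "qvel": joint speeds; "joint_efforts": joint torques, N m; "eef_pos": TCP position; "tcp_rot": TCP orientation; "contact_force": force on the tool from outside, world axes, zero at the start; "wrist_torque": the same for the moment, N m; "opening": opening from 0.0 (shut) to 1.0 (fully open); "grasp_force": force on a finger pad.
Only numpy, scipy, OpenCV 4.12 (cv2) and the standard library are available. Lean on these libraries where they do the work, as an engineer would, in place of code of your own. Each camera call takes 0.05 s, during which the arm holds its last target. There are 200 camera calls.

## Task

Push the small bamboo serving board across the granite slab until just its orange end, all 35 mm of it, sticks out over the slab's brass edge, with the board lying flat and square to that edge, so that somebody can take it from there. Only slide it with the fingers: do not pick it up or tip it. Leave everything else standing where it is.

Things in the scene. Friction and masses are not known exactly. Their poses are not given: they have to be found in the camera images.
- slab: dark granite pastry slab, immovable on the counter: 280 (x) x 380 (y) x 30 mm (z). Origin at the centre of its underside, z up, its top 30 mm above the origin. Its +x side, facing roughly away from the robot, has a brass strip 10 mm wide along the whole edge.
- slab_edge (a point): middle of the slab's brass edge: the outermost line of the slab's +x side, at the height of its top. Axes as slab, so +x points straight out over the edge and y runs along it.
- board: thin loose bamboo serving board, 100 (x) x 130 (y) x 8 mm (z), about 90 g, lying flat on the slab. Origin at the centre of its underside; the 35 mm of it at its +x end are dipped in orange over the full width, the rest is plain bamboo. It slides with ordinary friction and its straight plain end (-x) can be pushed.
- board_tip (a point): middle of the board's outer orange end face, 50 mm from the board's centre along its +x, 4 mm above its underside. Axes as board.
- salt: loose glass salt pot with steel screw lid, 52 mm across, 72 mm high, standing on the slab beside the serving board, either side. Origin at the centre of its underside. Leave alone.
- timer: loose white and red kitchen timer, 56 mm across, 52 mm high, standing on the slab on the side opposite to the salt pot. Origin at the centre of its underside. Leave alone.
- cups: loose stack of nested plastic cups, 79 mm across, 125 mm high, on the counter left of the slab. Origin at the centre of its underside. Leave alone.
- grater: loose steel box grater, 79 x 104 mm, 212 mm high with handle, on the counter right of the slab. Origin at the centre of its underside. Leave alone.
- mug: loose blue mug, 80 mm across, 90 mm high, on the counter left of the slab, farther from the robot than the cups. Origin at the centre of its underside. Leave alone.
- sugar: loose amber glass sugar jar, 84 mm across, 130 mm high, on the counter beyond the grater. Origin at the centre of its underside. Leave alone.
Not all that is in view belongs to the job. There is more than one size of the board; the one meant has the size given above.

How it is judged:
By the outcome, as a careful person would: the job done as asked, in the order asked, and still so for the second after the job is handed in, with the robot touching nothing.
It also fails if it takes over 42 s, if anything falls off the work surface, if the arm or the gripper's body presses on something with over 40 N, if the wrist force passes 120 N, or if a joint passes its speed limit or range.

## Working session

There is one attempt and no reset: what is moved stays moved. The work goes in short steps, Python scripts to look and compute and a tool call to move; the robot and the scene stay as the last step left them, time stands still between calls to the robot, and variables do not carry over. Pictures are saved under pics/ and viewed, at most 10 in all, crops included, and the job is handed in when it is done.

Besides the shell and the picture viewer there is one more tool, called after ">>>" as name(argument=value, ...) on one line, values as JSON. play_rows: Moves the arm, as the interface text tells. Its arguments: {"type":"object","properties":{"dp":{"type":"array"},"rot":{"type":"array"},"fingers":{"type":"number"},"grip_force":{"type":"number"}},"required":["dp","rot"]}

```bash
mkdir -p pics; ls; python3 - <<'E'
from rig import telemetry, optics, r
import cv2,numpy as np
s=telemetry.sense();print(s['clock'],s['eef_pos'],s['tcp_rot'])
for n in ("scene","top"):
    f=optics.grab_frame(n);cv2.imwrite(f'pics/{n}0.png',f['color'][...,::-1]);np.savez(f'{n}0.npz',**f)
    print(n,f['mtx'],f['R'],f['t'])
E
```

```text
pics
0.0 [ 211.05980354 -587.72273598  193.75924427] [-3.14020041e+00 -9.26955855e-06  3.44735862e-01]
scene [[450.56402808   0.         279.21610581]
 [  0.         450.56402808 212.37965689]
 [  0.           0.           1.        ]] [[ 0.35136582  0.93615814  0.01224742]
 [ 0.6368032  -0.22937936 -0.73611602]
 [-0.6863117   0.26644521 -0.67674456]] [-151.91016749 -266.06902156 1711.52313466]
top [[524.42343266   0.         279.25073467]
 [  0.         524.42343266 208.30814039]
 [  0.           0.           1.        ]] [[-0.01093308 -0.99985346 -0.01317317]
 [-0.99495266  0.01219175 -0.09960201]
 [ 0.09974802  0.01201772 -0.99494015]] [  -2.29176104  430.4474523  1785.7452077 ]
```

View pics/scene0.png

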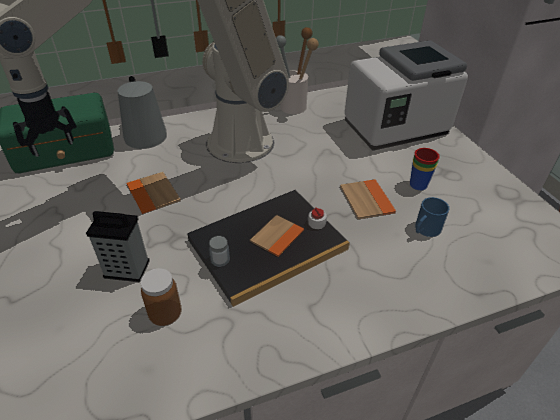

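View pics/top0.png

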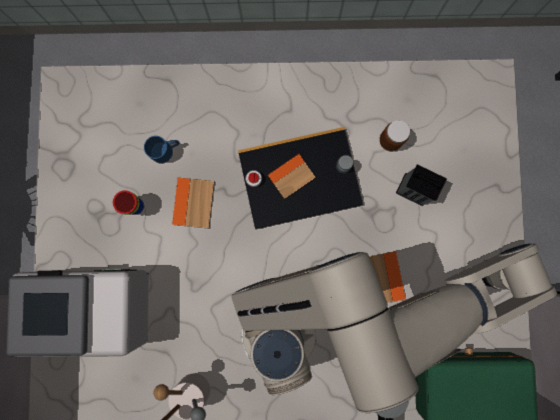

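The candidates for the board are:
- The one on the slab: scene (277,235), top (292,177).
- A larger one on the counter at left: scene (368,198), top (193,203).
- One on the counter at right: scene (153,192), top (390,275).

I choose the one on the slab. Its orange end faces the brass edge at an angle. The timer (top 254,178) and the salt pot (top 345,163) stand beside it. Next I'll measure it and check a close crop.

```bash
cat > h.py <<'E'
import cv2,numpy as np
def cast(f,uv,z):
    uv=np.atleast_2d(np.float64(uv)); d=np.c_[uv,np.ones(len(uv))]@np.linalg.inv(f['mtx']).T@f['R']
    c=-f['R'].T@f['t']; return c+d*((z-c[2])/d[:,2])[:,None]
def big(m,near=None):
    m=m.astype(np.uint8); m=cv2.morphologyEx(m,cv2.MORPH_OPEN,np.ones((2,2)))
    n,l,s,c=cv2.connectedComponentsWithStats(m)
    k=l[near[1],near[0]] if near else 1+np.argmax(s[1:,4])
    return max(cv2.findContours((l==k).astype(np.uint8),cv2.RETR_EXTERNAL,cv2.CHAIN_APPROX_NONE)[0],key=cv2.contourArea)[:,0]
def rect(p): # plane points -> min area rect
    (c,wh,a)=cv2.minAreaRect(np.float32(p[:,:2])); return np.round(c,1),np.round(wh,1),round(a,2)
def tri(f1,p1,f2,p2):
    P=[f['mtx']@np.c_[f['R'],f['t']] for f in (f1,f2)]
    X=cv2.triangulatePoints(P[0],P[1],np.float64(p1).T,np.float64(p2).T); return (X[:3]/X[3]).T
E
python3 - <<'E'
from h import *
F={n:dict(np.load(n+'0.npz')) for n in('top','scene')}
near={'top':((290,165),(293,183)),'scene':((288,243),(270,233))}
Q={}
for n,f in F.items():
    im=f['color']; h=cv2.cvtColor(im,cv2.COLOR_RGB2HSV); H,S,V=[h[...,i].astype(int) for i in range(3)]
    y0=slice(130,240) if n=='top' else slice(185,305); x0=slice(230,375) if n=='top' else slice(180,355)
    w=np.zeros(H.shape,bool);w[y0,x0]=1
    for nm,p in zip(('orange','bamboo'),near[n]): print(n,nm,h[p[1],p[0]])
    o=(S>190)&w&(V>90)&(H<14); b=(S>70)&(V>80)&(H<25)&w
    cb=big(b,near[n][1]); co=big(o,near[n][0])
    print(n,'board',rect(cast(f,cb,38)),'orange',rect(cast(f,co,38)))
    dk=(V<60)&w
    cd=big(dk|b,None); print(n,'slab',rect(cast(f,cd,30)))
    # corners by approx
    for nm,c in(('b',cb),('s',cd)):
        q=cv2.boxPoints(cv2.minAreaRect(c)) if 0 else cv2.approxPolyDP(c.reshape(-1,1,2),5,True)[:,0]
        print(nm,q.tolist(),cast(f,q,38 if nm=='b' else 30)[:,:2].round().tolist()); Q[n,nm]=q
f=F['top']['color'][120:240,225:385,::-1]; g=F['scene']['color'][185:305,185:355,::-1]
cv2.imwrite('pics/crop.png',np.hstack([cv2.resize(f,None,fx=2.4,fy=2.4),cv2.resize(g,None,fx=2.4,fy=2.4)]))
E
```

```text
top orange [  9 212 182]
top bamboo [ 15 124 163]
top board (array([537., -53.]), array([101.5, 132.6]), 33.97) orange (array([564.5, -35.1]), array([ 33.7, 131.3]), 33.3)
top slab (array([533.7, -83.4]), array([281.5, 380.5]), 11.97)
b [[300, 155], [269, 176], [284, 198], [315, 178]] [[613.0, -81.0], [541.0, 27.0], [464.0, -24.0], [532.0, -131.0]]
s [[346, 131], [239, 151], [244, 175], [257, 170], [263, 177], [258, 187], [247, 185], [256, 228], [363, 205], [354, 166], [347, 172], [337, 168], [342, 156], [352, 157]] [[697.0, -242.0], [631.0, 130.0], [547.0, 113.0], [564.0, 68.0], [539.0, 48.0], [504.0, 65.0], [512.0, 103.0], [363.0, 73.0], [437.0, -294.0], [573.0, -267.0], [552.0, -242.0], [567.0, -208.0], [609.0, -226.0], [605.0, -261.0]]
scene orange [ 10 196 163]
scene bamboo [ 16 107 138]
scene board (array([548.3, -47.8]), array([103.4, 132.2]), 33.74) orange (array([574.1, -29.4]), array([ 32.4, 126.9]), 33.78)
scene slab (array([551.8, -69.2]), array([294.1, 405. ]), 11.81)
b [[277, 216], [251, 241], [280, 256], [304, 229]] [[471.0, -22.0], [543.0, -128.0], [625.0, -70.0], [550.0, 33.0]]
s [[349, 242], [328, 223], [312, 229], [309, 213], [319, 217], [315, 211], [324, 211], [296, 191], [189, 234], [230, 302], [323, 256], [326, 261], [342, 250], [325, 255]] [[635.0, 137.0], [543.0, 114.0], [551.0, 59.0], [484.0, 78.0], [510.0, 99.0], [481.0, 99.0], [491.0, 125.0], [373.0, 80.0], [448.0, -286.0], [720.0, -241.0], [659.0, 44.0], [678.0, 45.0], [656.0, 104.0], [657.0, 51.0]]
```

View pics/crop.png

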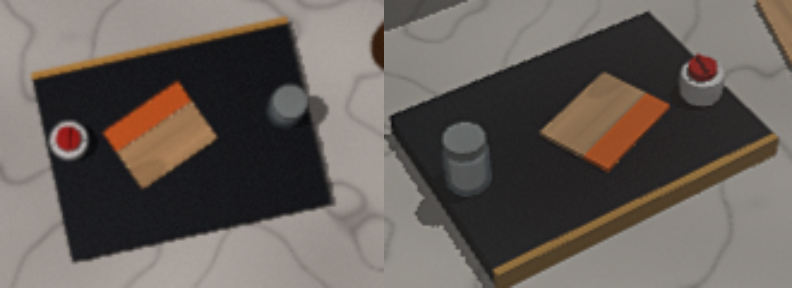

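The crop confirms it: this board is about 101×132 mm, with a 34 mm orange end towards the brass and about 22° off square. The timer and salt pot are well clear on either side. Now I'll check heights from the two views and fit the brass edge line.

```bash
python3 - <<'E'
from h import *
T,S=[dict(np.load(n+'0.npz')) for n in('top','scene')]
# order: orange right, orange left, plain left, plain right corners
bt=[[300,155],[269,176],[284,198],[315,178]]; bs=[[280,256],[304,229],[277,216],[251,241]]
print('board tri',tri(T,bt,S,bs).round())
st=[[256,228],[363,205],[239,151],[346,131]]; ss=[[296,191],[189,234],[349,242],[231,296]]
print('slab tri',tri(T,st,S,ss).round())
h=cv2.cvtColor(T['color'],cv2.COLOR_RGB2HSV).astype(int)
br=(h[...,1]>90)&(h[...,0]<25)&(h[...,2]>80)
p=[(u,np.flatnonzero(br[128:156,u])[0]+128-.5) for u in range(245,342) if br[128:156,u].any()]
X=cast(T,p,30); d=cv2.fitLine(np.float32(X[:,:2]),cv2.DIST_HUBER,0,.01,.01).ravel()
print('brass',d, 'normal deg',np.degrees(np.arctan2(*-d[:2][::1]))if 0 else np.degrees(np.arctan2(-d[0],d[1])))
E
```

```text
board tri [[ 616.  -76.   31.]
 [ 543.   30.   32.]
 [ 465.  -22.   33.]
 [ 534. -129.   29.]]
slab tri [[ 365.   77.   24.]
 [ 439. -291.   23.]
 [ 633.  133.   29.]
 [ 699. -238.   27.]]
brass [ 2.0683679e-01 -9.7837543e-01  6.7608612e+02 -5.7112232e+01] normal deg -168.06296
```

>>> play_rows(dp=[[1,1,0],[2,1,0],[3,1,0],[4,0,0],[4.7,-1,0]], rot=[[0,0,0.4],[0,0,0.8],[0,0,1.3],[0,0,1.3],[0,0,1.3]], fingers=0.75)

```text
clock: 0.52
eef_pos: [367.8, -512.2, 193.4]
tcp_rot: [-3.141, -0.0, 0.209]
contact_force: [0.5, 0.3, -0.2]
opening: 0.75
grasp_force: 0.0
```

>>> play_rows(dp=[[0,-1,0],[0.3,-2,0],[0.8,-3,0],[1.2,-4,0],[1.7,-5,0]], rot=[[0,0,0],[0,0,0],[0,0,0],[0,0,0],[0,0,0]])

```text
clock: 0.93
eef_pos: [388.0, -308.2, 194.2]
tcp_rot: [-3.141, 0.0, 0.208]
contact_force: [0.8, 0.5, -0.5]
opening: 0.75
grasp_force: 0.0
```

>>> play_rows(dp=[[0.4,-1,0],[0.9,-2,0],[1.4,-3,0],[1.8,-4,0],[2.2,-5,0]], rot=[[0,0,0],[0,0,0],[0,0,0],[0,0,0],[0,0,0]])

```text
clock: 1.35
eef_pos: [431.4, -104.7, 194.5]
tcp_rot: [3.142, -0.0, 0.208]
contact_force: [1.1, 0.2, -0.0]
opening: 0.75
grasp_force: 0.0
```

>>> play_rows(dp=[[0,0,0],[0,0,0]], rot=[[0,0,0],[0,0,0]])

```text
clock: 1.52
eef_pos: [431.6, -104.5, 194.4]
tcp_rot: [-3.141, 0.0, 0.214]
contact_force: [-0.2, 0.2, -0.7]
opening: 0.751
grasp_force: 0.0
```

```bash
python3 - <<'E'
from rig import telemetry, optics
import cv2,numpy as np
s=telemetry.sense();print(s['clock'],s['eef_pos'],s['tcp_rot'],s['opening'])
f=optics.grab_frame('wrist');cv2.imwrite('pics/w1.png',f['color'][...,::-1]);np.savez('w1.npz',p=s['eef_pos'],o=s['tcp_rot'],**f)
print(f['mtx'],f['mount'])
E
```

```text
1.5167 [ 431.61222116 -104.52497812  194.37406662] [-3.14148953e+00  2.57553828e-04  2.13566431e-01] 0.7513807033594035
[[325.1922621    0.         285.11748503]
 [  0.         325.1922621  212.14811688]
 [  0.           0.           1.        ]] [[-7.03836031e-04 -9.54712950e-01 -2.97527627e-01  7.64755321e+01]
 [ 9.99998810e-01 -1.08031552e-03  1.10092640e-03 -9.20469621e-01]
 [-1.37249240e-03 -2.97526498e-01  9.54712574e-01 -1.79680065e+02]
 [ 0.00000000e+00  0.00000000e+00  0.00000000e+00  1.00000000e+00]]
```

View pics/w1.png

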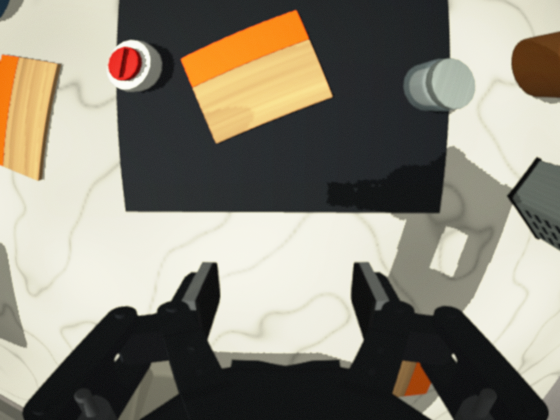

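The wrist view shows the board corners at about (180,58), (297,10), (332,97) and (216,143). The slab's near edge is at row 211, with the timer at (135,63) and the salt pot at (440,85). I'll cast these through the fisheye model.

```bash
cat >> h.py <<'E'
from scipy.spatial.transform import Rotation as Ro
YAW=0.2084
def wcast(f,uv,z):
    uv=np.atleast_2d(np.float64(uv)); m=f['mtx']; q=(uv-[m[0,2],m[1,2]])/m[0,0]; th=np.hypot(*q.T)
    d=np.c_[q*(np.sin(th)/np.maximum(th,1e-9))[:,None],np.cos(th)]
    Rt=Ro.from_euler('xyz',f['o']).as_matrix(); d=d@(Rt@f['mount'][:3,:3]).T
    c=f['p']+Rt@f['mount'][:3,3]; return c+d*((z-c[2])/d[:,2])[:,None]
def slabf(P,yaw=YAW): # world -> rotated by -yaw
    c,s=np.cos(yaw),np.sin(yaw); return np.c_[P[:,0]*c+P[:,1]*s,-P[:,0]*s+P[:,1]*c]
def boardmask(im):
    h=cv2.cvtColor(im,cv2.COLOR_RGB2HSV); return (h[...,1]>70)&(h[...,2]>80)&(h[...,0]<25)
E
python3 - <<'E'
from h import *
f=dict(np.load('w1.npz')); im=f['color']; V=im.max(2)
c=big(boardmask(im),(270,90)); P=wcast(f,c,38); print('board',rect(P), 'in slab axes',rect(slabf(P)))
e=[(u,200+np.flatnonzero(V[200:225,u]>100)[0]-.5) for u in range(135,320,3)]
E=wcast(f,e,30); d=cv2.fitLine(np.float32(E[:,:2]),cv2.DIST_HUBER,0,.01,.01).ravel(); print('near edge normal deg',np.degrees(np.arctan(-d[0]/d[1])),'slab x',slabf(E)[:,0].mean())
l=[(np.flatnonzero(V[r,90:140]<60)[0]+89.5,r) for r in range(110,205,4)]; print('left edge slab y',slabf(wcast(f,l,30))[::6,1])
print('tcp slab axes',slabf(f['p'][None]))
# fingertips in tool frame at z~ tip depth
print('timer,salt base',slabf(wcast(f,[(140,75),(428,98)],40)))
for z in (194,207): print('tips',slabf(wcast(f,[(196,264),(218,264),(353,264),(376,264)],z))-slabf(f['p'][None]))
E
```

```text
board (array([539.3, -50. ]), array([102.2, 132.3]), 33.96) in slab axes (array([ 517.3, -160.5]), array([102.2, 132.3]), 22.02)
near edge normal deg 11.792967 slab x 371.19307865881007
left edge slab y [ 0.04525844 -1.08195062 -0.08201282 -1.06115375]
tcp slab axes [[ 400.64784043 -191.56170929]]
timer,salt base [[ 526.43058934  -34.81810502]
 [ 502.10410953 -344.13782041]]
tips [[-14.22269681  57.03095844]
 [-13.76166696  42.62064347]
 [-13.45056627 -41.80618661]
 [-13.82497932 -56.92809742]]
tips [[ -7.67059406  53.00651954]
 [ -7.24285443  39.63674998]
 [ -6.95421781 -38.69375607]
 [ -7.30159511 -52.72373831]]
```

>>> play_rows(dp=[[0.2,-0.3,0.8],[0.4,-0.6,1.7],[0.4,-0.6,2.6],[0.4,-0.6,3.4],[0.4,-0.6,4.0]], rot=[[0,0,0],[0,0,0],[0,0,0],[0,0,0],[0,0,0]])

```text
clock: 1.98
eef_pos: [440.8, -81.1, 32.1]
tcp_rot: [-3.141, 0.002, 0.207]
contact_force: [0.1, 0.3, -0.2]
opening: 0.75
grasp_force: 0.0
```

>>> play_rows(dp=[[0,0,0.1],[0,0,0.15],[0,0,0.2],[0,0,0.2]], rot=[[0,0,0],[0,0,0],[0,0,0],[0,0,0]])

```text
clock: 2.32
eef_pos: [443.2, -80.7, 27.5]
tcp_rot: [3.141, -0.002, 0.208]
contact_force: [-0.3, -0.3, 0.6]
opening: 0.748
grasp_force: 0.0
```

>>> play_rows(dp=[[0,0,0.025],[0,0,0.025]], rot=[[0,0,0],[0,0,0]])

```text
clock: 2.48
eef_pos: [443.1, -80.1, 26.5]
tcp_rot: [3.141, -0.002, 0.208]
contact_force: [-0.0, -1.0, 0.8]
opening: 0.75
grasp_force: 0.0
```

>>> play_rows(dp=[[0,0,0.025],[0,0,0.025]], rot=[[0,0,0],[0,0,0]])

```text
clock: 2.65
eef_pos: [442.5, -79.8, 24.9]
tcp_rot: [3.141, -0.001, 0.209]
contact_force: [0.1, -0.6, -0.4]
opening: 0.749
grasp_force: 0.0
```

>>> play_rows(dp=[[0,0,0.025],[0,0,0.025]], rot=[[0,0,0],[0,0,0]])

```text
clock: 2.82
eef_pos: [442.2, -79.8, 23.5]
tcp_rot: [3.142, -0.0, 0.209]
contact_force: [1.1, -0.1, 0.3]
opening: 0.75
grasp_force: 0.0
```

>>> play_rows(dp=[[0,0,0.025],[0,0,0.025]], rot=[[0,0,0],[0,0,0]])

```text
clock: 2.98
eef_pos: [442.1, -79.8, 22.3]
tcp_rot: [-3.142, 0.0, 0.209]
contact_force: [-0.1, -0.0, -0.9]
opening: 0.748
grasp_force: 0.0
```

>>> play_rows(dp=[[0,0,0.025],[0,0,0.025]], rot=[[0,0,0],[0,0,0]])

```text
clock: 3.15
eef_pos: [442.1, -79.8, 21.3]
tcp_rot: [-3.141, 0.0, 0.209]
contact_force: [-0.4, -0.4, -0.7]
opening: 0.752
grasp_force: 0.0
```

>>> play_rows(dp=[[0,0,0.025],[0,0,0.025]], rot=[[0,0,0],[0,0,0]])

```text
clock: 3.32
eef_pos: [442.1, -79.8, 20.3]
tcp_rot: [-3.141, 0.0, 0.209]
contact_force: [-0.3, 0.9, 0.4]
opening: 0.753
grasp_force: 0.0
```

>>> play_rows(dp=[[0.15,0,0],[0.3,0,0],[0.45,0,0],[0.6,0,0],[0.75,0,0]], rot=[[0,0,0],[0,0,0],[0,0,0],[0,0,0],[0,0,0]])

```text
clock: 3.73
eef_pos: [472.5, -73.5, 20.5]
tcp_rot: [3.141, -0.0, 0.209]
contact_force: [0.4, 1.3, -0.4]
opening: 0.753
grasp_force: 0.0
```

>>> play_rows(dp=[[0.15,0,0],[0.3,0,0],[0.45,0,0],[0.6,0,0],[0.75,0,0]], rot=[[0,0,0],[0,0,0],[0,0,0],[0,0,0],[0,0,0]])

```text
clock: 4.15
eef_pos: [501.5, -67.3, 20.5]
tcp_rot: [-3.142, -0.0, 0.209]
contact_force: [0.2, -0.6, -0.0]
opening: 0.75
grasp_force: 0.0
```

```bash
cat > look.py <<'E'
import sys
from h import *
from rig import telemetry, optics
n=sys.argv[1]
s=telemetry.sense(); w=dict(optics.grab_frame('wrist'),p=s['eef_pos'],o=s['tcp_rot']); t=optics.grab_frame('top')
np.savez(n+'w.npz',**w);np.savez(n+'t.npz',**t)
print(s['clock'],'tcp s',slabf(s['eef_pos'][None]),s['eef_pos'][2],s['contact_force'])
im=np.hstack([w['color'][:,80:480],cv2.resize(t['color'][110:250,220:370],(400,373)).repeat(1,0) if 0 else cv2.copyMakeBorder(cv2.resize(t['color'][110:250,220:370],(400,373)),0,47,0,0,cv2.BORDER_CONSTANT)])
cv2.imwrite(f'pics/{n}.png',im[...,::-1])
E
python3 look.py a
```

```text
4.15 tcp s [[ 476.73055213 -169.55165966]] 20.461925654067652 [ 0.24425758 -0.55938663 -0.02914482]
```

View pics/a.png

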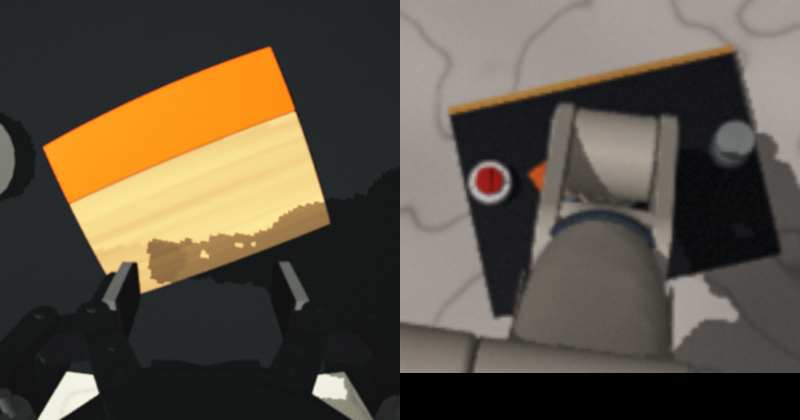

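The left finger (column 120, rows 263–310) is at the board's near-left corner. I need to know whether the board moved or the finger rides above it.

```bash
python3 - <<'E'
from h import *
f=dict(np.load('aw.npz')); P=slabf(wcast(f,big(boardmask(f['color']),(250,130)),38)); print(rect(P))
print(wcast(f,[(124,147),(350,47),(375,111),(150,203),(409,223),(220,293)],38).round(1).tolist())
print(slabf(wcast(f,[(124,147),(350,47),(409,223),(220,293)],38)).round(1).tolist())
E
```

```text
(array([ 517.6, -160. ]), array([101.1, 131. ]), 22.07)
[[544.9, 31.7, 38.0], [617.0, -74.9, 38.0], [588.2, -94.4, 38.0], [516.6, 12.5, 38.0], [534.7, -129.8, 38.0], [470.1, -34.0, 38.0]]
[[539.6, -81.7], [588.1, -200.9], [496.3, -237.6], [452.9, -130.5]]
```

```bash
python3 - <<'E'
from h import *
from rig import optics
f=optics.grab_frame('scene'); np.savez('s1.npz',**f)
cv2.imwrite('pics/s1.png',cv2.resize(f['color'][130:310,170:370,::-1],None,fx=3.3,fy=3.3,interpolation=cv2.INTER_CUBIC))
E
```

```text
(no output)
```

View pics/s1.png

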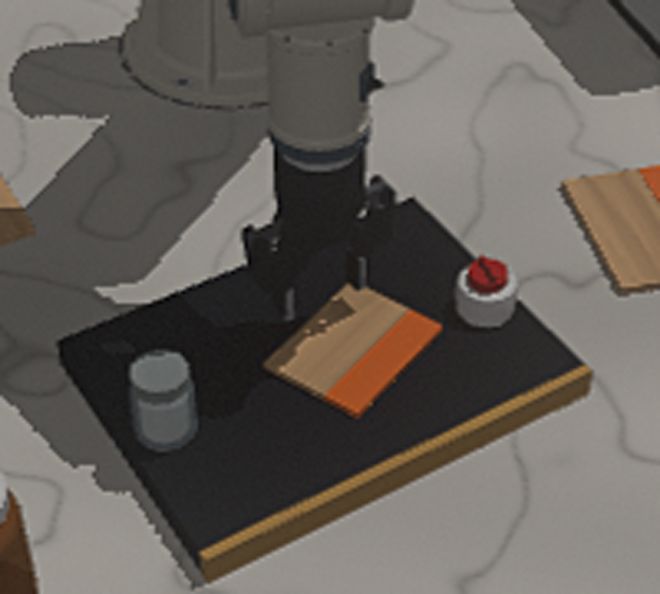

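```bash
python3 - <<'E'
from h import *
S=dict(np.load('s1.npz')); W=dict(np.load('aw.npz'))
def wray(f,uv): 
    a,b=wcast(f,uv,0),wcast(f,uv,100); return a,(b-a)/np.linalg.norm(b-a,axis=1)[:,None]
def sray(f,uv):
    a,b=cast(f,uv,0),cast(f,uv,100); return a,(b-a)/np.linalg.norm(b-a,axis=1)[:,None]
a,d=wray(W,[(210,264),(364,264)]); b,e=sray(S,[(280,217),(257.3,226.4)])
for i in range(2):
    k=np.linalg.lstsq(np.c_[d[i],-e[i]],b[i]-a[i],rcond=None)[0]; X=a[i]+k[0]*d[i];Y=b[i]+k[1]*e[i]
    print(X,Y,slabf(np.array([X,Y])))
E
```

```text
[503.36009403 -30.2503623   66.34662005] [505.64050833 -25.9309932   65.76053832] [[ 486.21034943 -133.73841926]
 [ 489.3350778  -129.98431331]]
[ 517.59373454 -101.07630235   65.1502879 ] [ 518.8345665  -100.08586033   64.2413384 ] [[ 485.4825019  -205.97677849]
 [ 486.90140352 -205.26448812]]
```

The triangulated fingertips stand at z ≈ 65, about 45 mm above the reported TCP. They passed over the board without touching it, so nothing moved. I'll back off behind the board and descend by feel.

>>> play_rows(dp=[[-0.5,0,0],[-1.0,0,0],[-1.5,0,0],[-1.5,0,0.3],[-1.5,0,0.6]], rot=[[0,0,0],[0,0,0],[0,0,0],[0,0,0],[0,0,0]])

```text
clock: 4.72
eef_pos: [441.1, -80.1, -3.3]
tcp_rot: [3.141, -0.0, 0.208]
contact_force: [0.5, 0.2, 1.0]
opening: 0.749
grasp_force: 0.0
```

>>> play_rows(dp=[[0,0,0.04],[0,0,0.04]], rot=[[0,0,0],[0,0,0]])

```text
clock: 4.88
eef_pos: [441.4, -79.8, -5.5]
tcp_rot: [-3.141, 0.001, 0.208]
contact_force: [-0.2, -0.2, -0.7]
opening: 0.749
grasp_force: 0.0
```

>>> play_rows(dp=[[0,0,0.04],[0,0,0.04]], rot=[[0,0,0],[0,0,0]])

```text
clock: 5.05
eef_pos: [442.5, -79.8, -6.5]
tcp_rot: [3.141, -0.0, 0.209]
contact_force: [0.3, -0.3, 0.7]
opening: 0.748
grasp_force: 0.0
```

```bash
python3 look.py b; python3 - <<'E'
from h import *
from rig import optics
f=optics.grab_frame('scene'); np.savez('s2.npz',**f)
w=np.load('bw.npz')['color']
im=np.hstack([cv2.resize(f['color'][170:260,215:335],(480,360)),cv2.resize(w[200:420,150:420],(320,260)).repeat(1,0)[:260] if 0 else cv2.copyMakeBorder(cv2.resize(w[200:420,150:420],(320,260)),0,100,0,0,cv2.BORDER_CONSTANT)])
cv2.imwrite('pics/b2.png',im[...,::-1])
E
```

```text
5.05 tcp s [[ 416.39347868 -169.66180995]] -6.469485766100867 [ 0.28210482 -0.29715927  0.6726433 ]
```

View pics/b2.png

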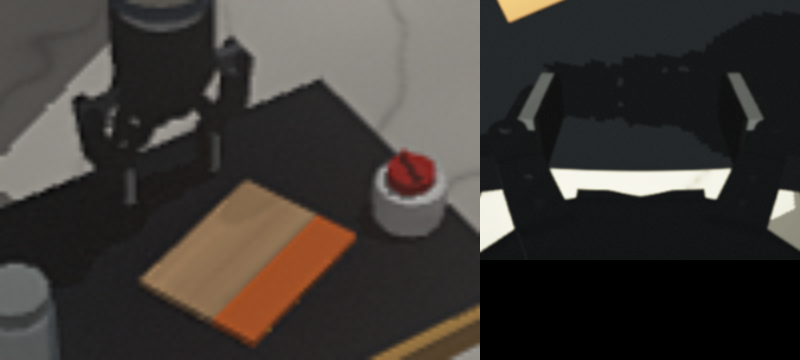

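The fingertips (crop 130,202 and 215,170) stand behind the board, just above the slab. I'll go down a little further by feel.

>>> play_rows(dp=[[0,0,0.04],[0,0,0.04]], rot=[[0,0,0],[0,0,0]])

```text
clock: 5.37
eef_pos: [442.3, -79.8, -8.3]
tcp_rot: [3.142, -0.0, 0.209]
contact_force: [-0.1, 0.8, -0.1]
opening: 0.753
grasp_force: 0.0
```

>>> play_rows(dp=[[0,0,0.04],[0,0,0.04]], rot=[[0,0,0],[0,0,0]])

```text
clock: 5.53
eef_pos: [442.1, -79.8, -10.1]
tcp_rot: [-3.141, 0.0, 0.209]
contact_force: [-0.5, -0.5, -0.2]
opening: 0.75
grasp_force: 0.0
```

>>> play_rows(dp=[[0,0,0.04],[0,0,0.04]], rot=[[0,0,0],[0,0,0]])

```text
clock: 5.7
eef_pos: [442.0, -79.8, -11.7]
tcp_rot: [-3.141, 0.0, 0.209]
contact_force: [-0.4, 0.9, -0.9]
opening: 0.751
grasp_force: 0.0
```

>>> play_rows(dp=[[0.15,0,0],[0.3,0,0],[0.45,0,0],[0.6,0,0],[0.75,0,0]], rot=[[0,0,0],[0,0,0],[0,0,0],[0,0,0],[0,0,0]])

```text
clock: 6.12
eef_pos: [472.4, -73.4, -11.5]
tcp_rot: [3.142, -0.0, 0.209]
contact_force: [-0.6, -0.3, -1.0]
opening: 0.754
grasp_force: 0.2
```

>>> play_rows(dp=[[0.15,0,0],[0.3,0,0],[0.4,0,0],[0.5,0,0],[0.5,0,0]], rot=[[0,0,0],[0,0,0],[0,0,0],[0,0,0],[0,0,0]])

```text
clock: 6.53
eef_pos: [492.1, -69.4, -11.4]
tcp_rot: [3.141, -0.001, 0.209]
contact_force: [0.9, 0.3, -0.6]
opening: 0.748
grasp_force: 0.0
```

```bash
cat > meas.py <<'E'
import sys
from h import *
f=dict(np.load(sys.argv[1]+'w.npz')); im=f['color']
h=cv2.cvtColor(im,cv2.COLOR_RGB2HSV); o=(h[...,1]>190)&(h[...,2]>90)&(h[...,0]<16)
b=boardmask(im); 
print('board',rect(slabf(wcast(f,big(b),38))),'orange',rect(slabf(wcast(f,big(o),38))))
E
python3 look.py c; python3 meas.py c
```

```text
6.5333 tcp s [[ 467.12561957 -169.6946576 ]] -11.443485490272291 [ 0.91458047  0.27188773 -0.59253324]
board (array([ 539.1, -165.9]), array([101.1, 130.9]), 14.53) orange (array([ 582.6, -221.2]), array([26.2,  2.3]), 11.06)
```

The board is moving and rotating as planned: 22° down to 14.5°. I'll continue.

>>> play_rows(dp=[[0.15,0,0],[0.3,0,0],[0.45,0,0],[0.6,0,0],[0.75,0,0]], rot=[[0,0,0],[0,0,0],[0,0,0],[0,0,0],[0,0,0]])

```text
clock: 7.05
eef_pos: [521.3, -63.1, -11.5]
tcp_rot: [3.142, -0.0, 0.209]
contact_force: [-0.9, -0.0, -0.0]
opening: 0.75
grasp_force: 0.2
```

>>> play_rows(dp=[[0.15,0,0],[0.3,0,0],[0.45,0,0],[0.6,0,0],[0.75,0,0]], rot=[[0,0,0],[0,0,0],[0,0,0],[0,0,0],[0,0,0]])

```text
clock: 7.47
eef_pos: [550.4, -56.9, -11.6]
tcp_rot: [-3.142, 0.0, 0.209]
contact_force: [-0.6, 0.5, 0.5]
opening: 0.75
grasp_force: 0.2
```

>>> play_rows(dp=[[0.1,0,0],[0.2,0,0],[0.3,0,0],[0.4,0,0],[0.4,0,0]], rot=[[0,0,0],[0,0,0],[0,0,0],[0,0,0],[0,0,0]])

```text
clock: 7.88
eef_pos: [566.5, -53.6, -11.4]
tcp_rot: [3.141, -0.001, 0.209]
contact_force: [-0.5, -0.9, 0.9]
opening: 0.753
grasp_force: 0.0
```

```bash
sed -i 's/^o=.*//; s/; o=(h.*$/; o=cv2.morphologyEx(((h[...,1]>185)\&(h[...,2]>80)\&(h[...,0]<16)).astype(np.uint8),cv2.MORPH_CLOSE,np.ones((3,3)))/' meas.py; python3 look.py d; python3 meas.py d
```

```text
7.8833 tcp s [[ 543.13237138 -169.66640195]] -11.404751684204822 [-0.47096794 -0.91917152  0.87986159]
board (array([ 604. , -164.2]), array([100. , 292.6]), 0.14) orange (array([ 636.3, -189.4]), array([ 34.3, 110.6]), 0.02)
```

View pics/d.png

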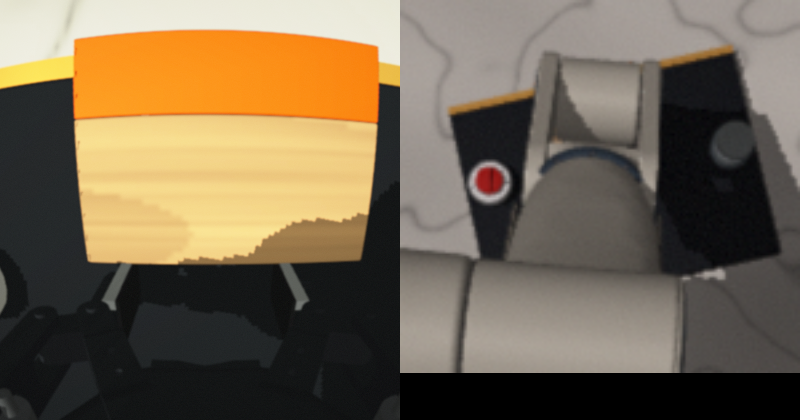

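The board is now square (0.1°) and its orange end overlaps the brass edge. In the left crop the outer brass line runs from (0,67) to (75,57), and the orange/bamboo seam is at row 117. I'll measure the remaining distance between them.

```bash
cat > edge.py <<'E'
import sys
from h import *
f=dict(np.load(sys.argv[1]+'w.npz')); im=f['color']; h=cv2.cvtColor(im,cv2.COLOR_RGB2HSV).astype(int)
H,S,V=h[...,0],h[...,1],h[...,2]
br=(H>16)&(H<28)&(S>110)&(V>70); o=(H<16)&(S>185)&(V>80)
# outer brass line: first brass pixel from above, columns beside board
oc=np.flatnonzero(o.sum(0)>20); L,R=oc[0],oc[-1]
P=[]
for u in [*range(60,L-4),*range(R+5,530)]:
    k=np.flatnonzero(br[:200,u])
    if len(k)>3: P.append((u,k[0]-.5,k[-1]+.5))
P=np.array(P); E=slabf(wcast(f,P[:,:2],30)); I=slabf(wcast(f,P[:,[0,2]],30))
def lf(Q): d=cv2.fitLine(np.float32(Q),cv2.DIST_HUBER,0,.01,.01).ravel(); return np.degrees(np.arctan(-d[0]/d[1])),d[2]+d[0]/d[1]*(yb-d[3])
C=range(L+15,R-14,3); yb=-165
tip=[(u,np.flatnonzero(o[:,u])[0]-.5) for u in C]; seam=[(u,np.flatnonzero(o[:,u])[-1]+.5) for u in C]
print('brass out',lf(E),'in',lf(I),len(P),'y',E[:,1].min(),E[:,1].max())
print('tip',lf(slabf(wcast(f,tip,38))),'seam',lf(slabf(wcast(f,seam,38))),'y ends',slabf(wcast(f,[tip[0],tip[-1]],38))[:,1])
E
python3 edge.py d
```

```text
Traceback (most recent call last):
  File "edge.py", line 15, in <module>
    tip=[(u,np.flatnonzero(o[:,u])[0]-.5) for u in C]; seam=[(u,np.flatnonzero(o[:,u])[-1]+.5) for u in C]
            ~~~~~~~~~~~~~~~~~~~~~~^^^
IndexError: index 0 is out of bounds for axis 0 with size 0
```

```bash
sed -i "s/^# outer/cc=big(o,(305,int(sys.argv[2]))); o=cv2.drawContours(np.zeros(o.shape,np.uint8),[cc.reshape(-1,1,2)],-1,1,-1)>0\n# outer/" edge.py; python3 edge.py d 80
```

```text
Traceback (most recent call last):
  File "edge.py", line 13, in <module>
    P=np.array(P); E=slabf(wcast(f,P[:,:2],30)); I=slabf(wcast(f,P[:,[0,2]],30))
                                   ~^^^^^^
IndexError: too many indices for array: array is 1-dimensional, but 2 were indexed
```

```bash
python3 - <<'E'
from h import *
im=np.load('dw.npz')['color'];h=cv2.cvtColor(im,cv2.COLOR_RGB2HSV)
for u in (130,500): print([h[r,u].tolist() for r in range(48,110,3)])
print([h[r,300].tolist() for r in range(26,130,8)])
E
```

```text
[[28, 19, 233], [30, 20, 231], [29, 22, 228], [24, 43, 232], [25, 165, 252], [25, 166, 252], [26, 164, 252], [26, 165, 252], [26, 164, 252], [26, 164, 252], [25, 167, 253], [16, 127, 70], [102, 31, 41], [102, 29, 44], [100, 35, 44], [90, 30, 43], [105, 36, 43], [96, 30, 42], [90, 24, 43], [96, 31, 41], [102, 30, 43]]
[[30, 14, 236], [30, 15, 236], [28, 16, 236], [28, 15, 237], [28, 15, 237], [30, 16, 237], [28, 15, 237], [25, 40, 236], [21, 178, 233], [21, 181, 232], [21, 177, 233], [21, 178, 234], [21, 179, 234], [21, 178, 234], [18, 177, 141], [102, 36, 35], [83, 27, 38], [90, 27, 38], [98, 27, 38], [95, 38, 40], [100, 39, 39]]
[[28, 15, 237], [15, 234, 252], [16, 232, 252], [16, 230, 252], [16, 231, 252], [16, 227, 253], [16, 226, 253], [16, 228, 253], [16, 228, 253], [17, 230, 253], [17, 228, 253], [13, 178, 205], [21, 115, 242]]
```

```bash
sed -i 's/o=(H<16)&(S>185)&(V>80)/o=(H<20)\&(S>195)\&(V>80)/; s/br=(H>16)&(H<28)&(S>110)/br=(H>16)\&(H<30)\&(S>110)\&(S<195)/' edge.py; python3 edge.py d 80
```

```text
brass out (np.float32(-0.008801608), np.float32(648.6877)) in (np.float32(0.0041980613), np.float32(638.2219)) 156 y -293.81520393794335 -57.83734161783475
tip (np.float32(0.04785663), np.float32(653.36597)) seam (np.float32(0.003672137), np.float32(619.32306)) y ends [-121.35011951 -235.59263697]
```

I need about 30 mm more. I'll push 28 mm slowly, so the wrist camera ends up right above the edge, and then measure again.

>>> play_rows(dp=[[0.12,0,0],[0.24,0,0],[0.36,0,0],[0.48,0,0],[0.6,0,0]], rot=[[0,0,0],[0,0,0],[0,0,0],[0,0,0],[0,0,0]])

```text
clock: 8.4
eef_pos: [589.5, -48.7, -11.5]
tcp_rot: [3.142, -0.0, 0.209]
contact_force: [0.2, -0.5, 0.6]
opening: 0.751
grasp_force: 0.4
```

>>> play_rows(dp=[[0.05,0,0],[0.1,0,0],[0.1,0,0],[0.1,0,0]], rot=[[0,0,0],[0,0,0],[0,0,0],[0,0,0]])

```text
clock: 8.73
eef_pos: [592.9, -47.8, -11.6]
tcp_rot: [-3.142, -0.0, 0.209]
contact_force: [-0.5, 0.3, -0.1]
opening: 0.751
grasp_force: 0.0
```

```bash
python3 look.py e; python3 edge.py e 80
```

```text
8.7333 tcp s [[ 570.15896387 -169.47953717]] -11.561089057140768 [-0.48669904  0.27210912 -0.14904778]
brass out (np.float32(-0.022537118), np.float32(648.65076)) in (np.float32(-0.046681836), np.float32(638.2801)) 159 y -294.85344637572393 -56.6333090850307
tip (np.float32(0.061721914), np.float32(680.8682)) seam (np.float32(0.023425043), np.float32(646.7571)) y ends [-122.14217505 -234.79420589]
```

View pics/e.png

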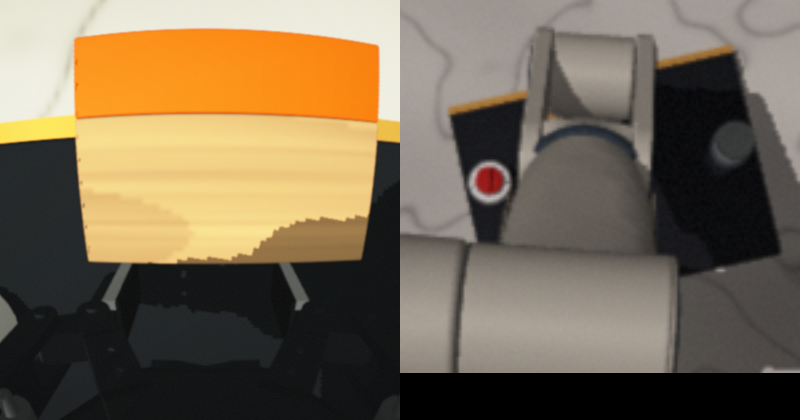

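The wrist view shows the seam (row 115) almost in line with the brass's outer edge (row 117). The overhang is about 32.4 mm, so 2.5 mm remains.

>>> play_rows(dp=[[0.02,0,0],[0.045,0,0],[0.065,0,0],[0.065,0,0],[0.065,0,0]], rot=[[0,0,0],[0,0,0],[0,0,0],[0,0,0],[0,0,0]])

```text
clock: 9.25
eef_pos: [595.5, -47.4, -11.5]
tcp_rot: [3.142, -0.0, 0.209]
contact_force: [-0.4, 0.4, -0.4]
opening: 0.75
grasp_force: 0.0
```

```bash
python3 look.py f; python3 edge.py f 80
```

```text
9.25 tcp s [[ 572.80469566 -169.5675695 ]] -11.498801029772313 [-0.440309    0.38327534 -0.41733149]
brass out (np.float32(-0.031061195), np.float32(648.6789)) in (np.float32(-0.019525006), np.float32(638.2028)) 159 y -295.30600802568074 -56.37550170552365
tip (np.float32(0.008466929), np.float32(682.9894)) seam (np.float32(-0.046961874), np.float32(648.856)) y ends [-122.21244615 -234.90814619]
```

The overhang is now about 34.7 mm and the board is square within 0.05°. I'll retreat straight back, then up, and check.

>>> play_rows(dp=[[-0.2,0,0],[-0.6,0,0],[-1,0,0],[-1,0,-0.8],[-1,0,-1.6]], rot=[[0,0,0],[0,0,0],[0,0,0],[0,0,0],[0,0,0]])

```text
clock: 9.77
eef_pos: [552.5, -55.7, 51.4]
tcp_rot: [-3.14, 0.006, 0.208]
contact_force: [1.3, 0.5, 0.1]
opening: 0.751
grasp_force: 0.0
```

>>> play_rows(dp=[[-0.5,0,-1],[-1.2,0,-2],[-2,0,-3],[-3,0,-4],[-4,0,-4.5]], rot=[[0,0,0],[0,0,0],[0,0,0],[0,0,0],[0,0,0]])

```text
clock: 10.18
eef_pos: [428.1, -82.9, 213.5]
tcp_rot: [3.141, -0.002, 0.209]
contact_force: [0.8, -0.5, -0.1]
opening: 0.749
grasp_force: 0.0
```

>>> play_rows(dp=[[-0.3,0,0],[-0.3,0,0],[-0.3,0,0]], rot=[[0,0,0],[0,0,0],[0,0,0]])

```text
clock: 10.43
eef_pos: [416.8, -85.2, 211.2]
tcp_rot: [3.141, -0.001, 0.208]
contact_force: [0.5, -0.1, -0.6]
opening: 0.749
grasp_force: 0.0
```

```bash
python3 look.py g; python3 - <<'E'
from h import *
T=dict(np.load('gt.npz')); im=T['color'];h=cv2.cvtColor(im,cv2.COLOR_RGB2HSV).astype(int)
o=(h[...,1]>180)&(h[...,2]>90)&(h[...,0]<14); o[:100]=o[200:]=0;o[:,:262]=o[:,340:]=0
print('orange top',rect(slabf(cast(T,big(o),38))))
E
```

```text
10.4333 tcp s [[ 390.1006999  -169.60751017]] 211.18080891419828 [ 0.48863292 -0.1179111  -0.61230321]
orange top (array([ 662.4, -183.5]), array([ 31.8, 126.5]), 0.01)
```

View pics/g.png

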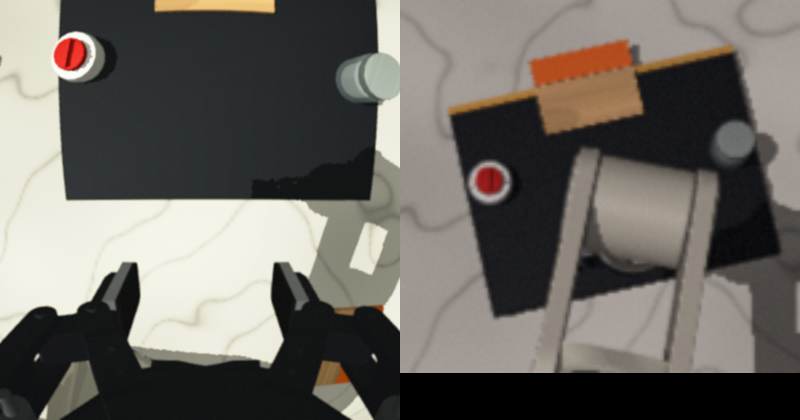

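The top view shows exactly the orange end out over the brass edge, with the board flat and square. The timer and salt pot haven't moved and the arm is clear, so I'm handing in.

```bash
python3 -c "
from rig import r
print(r.sign_off())"
```

```text
the job is handed in; nothing more can be done
None
```

The board lies flat and square to the brass edge (within about 0.1°) with about 34.7 mm of its orange end sticking out; nothing else was touched, and the job was handed in at about 10.5 s.

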